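Transfer the sample tubes to the rack in reverse order

ROBOT

A 7-joint arm with a two-finger parallel gripper is mounted at the origin on a cart in front of the work surface, level with it; the furniture and walls round the work are solid. World frame = base frame: x ahead of the robot, y to its left, z up, the work surface at z = 0. Lengths are in m, angles in rad, forces in N, time in s.
With the tool pointing down it reaches from about 0.4 to 0.9 m from the base axis. Payload 5.5 kg.
Tool frame: the origin (TCP) lies on the centre line of the jaws, within the pads' length; the fingertips stand 11 mm ahead of it and the grasp point (between the pads) lies 8 mm behind it; z points along the fingers, y is the line along which they close (so a half turn about z gives the same grasp; the last joint's range is limited). The gripper opens to 85 mm and grips with 20 to 120 N. Pads are 22 mm wide; open, the fingers measure 114 mm over their backs; the gripper's body (76 mm by 85 mm) begins 54 mm behind the grasp point. The pads swing forward as they close: fully open they stand 13 mm farther back than shut.
Start: joints at [-0.855, 0.501, -0.427, 1.55, 0.221, 1.138, -0.21], TCP at [0.284, 0.585, 0.242] pointing down, gripper open.
Joint ranges: [-2.88, 2.88], [-0.31, 2.03], [-1.54, 1.56], [0.2, 2.42], [-1.41, 4.55], [0.19, 2.02], [-2.57, 2.57]. Speed limits (rad/s): [2.57, 2.57, 3.14, 3.14, 3.14, 3.14, 3.14].

INTERFACE

Orientations are given as a unit quaternion [w, x, y, z].
In Python, from cell import ctrl gives the robot as it stands.
- The arm moves only by the shell command python3 -m pendant 'ROWS' [FORCE]. ROWS is JSON, a list of rows, each an object of numbers: "x", "y", "z": the shift along the tool's x, y, z in cm; "roll": the turn about the tool's z in rad; "hand": the opening, from 0 (shut) to 1 (fully open). A call has 1 to 20 rows; each row shifts and turns the commanded pose from where the row before left it, along the tool's axes as they then stand; what a row does not reach is not made up. A row lasts 1/10 s, in which the tool goes at most 50 mm and 8.59 degrees, less where a joint would pass 70% of its speed; a pose out of reach is approached as far as the arm can. A call is refused whole if a number of a shift passes 5 or a number of a turn 0.15, either way. A call with a gripper value outside its range is refused whole. The fingers move at their own pace and stop on an object; FORCE is the grip in N (left out, the last holds). Time passes only in rows, so rows that do not move let the fingers close. It gives the time, the measured TCP pose, the force, the opening and the grip force at its end, in the units of the state.
- ctrl.state(): the state, without advancing time (a new reading comes with each control period).
- ctrl.grab_frame(name): name is "scene" or "top" or "wrist"; returns the picture (384x512x3 uint8, red, green, blue); there is no depth.
- ctrl.camera_info(name): a dict with "mtx" (3x3 intrinsics, pixels), "R" (3x3) and "t" (3): a world point X has camera coordinates R X + t. Camera axes: x right, y down, z forward; pixel columns grow to the right and rows downward; lengths in m; the calibration is good to about 2 mm. The wrist camera is an equidistant fisheye: a pixel r from the principal point sees the ray r / f radians off the axis. A picture is of the moment at which its call begins: read the wrist's pose just before it. camera_info takes no time and is no camera call; for the wrist camera it gives the pose at the moment of the call.
- ctrl.close_job(): hands the job in; it is judged then, once.
The state is a dict: "clock": time; "qpos": joint angles; "dq": joint speeds; "tau": joint torques, N m; "position": TCP position; "tcp_rot": TCP orientation; "contact_force": force on the tool from outside, world axes, zero at the start; "torque": the same for the moment, N m; "finger_gap": opening from 0.0 (shut) to 1.0 (fully open); "grasp_force": force on a finger pad.
Only numpy, scipy, OpenCV 4.12 (cv2) and the standard library are available. Lean on these libraries where they do the work, as an engineer would, in place of code of your own. Each camera call takes 0.05 s, during which the arm holds its last target. There are 200 camera calls.

TASK

Move the four tubes from the aluminium blocks into the grey plastic rack, one to a hole, in reverse order as seen from the robot: the tube that stands leftmost in the blocks goes into the rightmost hole of the rack, and so on, until the rightmost tube stands in the leftmost hole. The tubes are unlabelled, so their order is the only record of which is which. Keep them upright and leave each one fully down in its hole.

Things in the scene. Friction and masses are not known exactly. Their poses are not given: they have to be found in the camera images.
- tube_a: One of four identical clear screw-cap tubes with a conical tip: 114 mm tall, body 28 mm, cap 32 mm wide and 12 mm high at the top (grasp it by the cap, from above). Origin at the tip of the cone, z up along the tube. The letter says nothing about its place in the row: at the start it stands in the block of the same letter.
- block_a: One of four equal square aluminium blocks, 48 x 48 x 50 mm, fixed on the tray in a straight row, in an order that changes from start to start. Origin at the centre of its underside, z up. Its one square 33 mm hole holds the tube of the same letter at the start, tip about 5.5 mm above the block's underside. It never moves.
- tube_b: One of four identical clear screw-cap tubes with a conical tip: 114 mm tall, body 28 mm, cap 32 mm wide and 12 mm high at the top (grasp it by the cap, from above). Origin at the tip of the cone, z up along the tube. The letter says nothing about its place in the row: at the start it stands in the block of the same letter.
- block_b: One of four equal square aluminium blocks, 48 x 48 x 50 mm, fixed on the tray in a straight row, in an order that changes from start to start. Origin at the centre of its underside, z up. Its one square 33 mm hole holds the tube of the same letter at the start, tip about 5.5 mm above the block's underside. It never moves.
- tube_c: One of four identical clear screw-cap tubes with a conical tip: 114 mm tall, body 28 mm, cap 32 mm wide and 12 mm high at the top (grasp it by the cap, from above). Origin at the tip of the cone, z up along the tube. The letter says nothing about its place in the row: at the start it stands in the block of the same letter.
- block_c: One of four equal square aluminium blocks, 48 x 48 x 50 mm, fixed on the tray in a straight row, in an order that changes from start to start. Origin at the centre of its underside, z up. Its one square 33 mm hole holds the tube of the same letter at the start, tip about 5.5 mm above the block's underside. It never moves.
- tube_d: One of four identical clear screw-cap tubes with a conical tip: 114 mm tall, body 28 mm, cap 32 mm wide and 12 mm high at the top (grasp it by the cap, from above). Origin at the tip of the cone, z up along the tube. The letter says nothing about its place in the row: at the start it stands in the block of the same letter.
- block_d: One of four equal square aluminium blocks, 48 x 48 x 50 mm, fixed on the tray in a straight row, in an order that changes from start to start. Origin at the centre of its underside, z up. Its one square 33 mm hole holds the tube of the same letter at the start, tip about 5.5 mm above the block's underside. It never moves.
- tray: Low steel tray 64 x 226 x 14 mm, fixed, under the four blocks. Origin at the centre of its underside; its own y runs along the row towards the robot's left (within 26 degrees), its x away from the robot. Block centres at y = +78, +26, -26, -78 mm, x = 0, undersides 6 mm above the worktop.
- rack: Grey plastic one-row tube rack, fixed, empty, 60 x 232 x 56 mm. Origin: centre of its underside; its y runs along the row to the robot's left (within 26 degrees), x away from the robot. Four square 33 mm holes at y = +78, +26, -26, -78 mm, x = 0, upper face 56 mm high; a centring seat under each. A seated tube's tip is about 11.5 mm above the worktop.
There are look-alikes about, which are no part of the job. What is shaped like the tube_a but brown or red is not meant.

How it is judged:
At the end, for the whole second after the job is handed in: Every tube stands in the rack hole that mirrors its starting place (leftmost block to rightmost hole and so on): its tip within 10 mm of the hole's axis along each rack axis, less than 20 mm above the underside of the rack, tilted less than 0.15 rad, released and at rest (((y of block_a in the frame of tray between 0.068 and 0.088 m and y of tube_a in the frame of rack between -0.088 and -0.068 m) or (y of block_a in the frame of tray between 0.016 and 0.036 m and y of tube_a in the frame of rack between -0.036 and -0.016 m) or (y of block_a in the frame of tray between -0.036 and -0.016 m and y of tube_a in the frame of rack between 0.016 and 0.036 m) or (y of block_a in the frame of tray between -0.088 and -0.068 m and y of tube_a in the frame of rack between 0.068 and 0.088 m)) and x of tube_a in the frame of rack between -0.01 and 0.01 m and z of each of tube_a, tube_b, tube_c, tube_d in the frame of rack below 0.02 m and angle between each of tube_a, tube_b, tube_c, tube_d's own z axis and vertical below 0.15 rad and linear speed of each of tube_a, tube_b, tube_c, tube_d below 0.02 m/s and ((y of block_b in the frame of tray between 0.068 and 0.088 m and y of tube_b in the frame of rack between -0.088 and -0.068 m) or (y of block_b in the frame of tray between 0.016 and 0.036 m and y of tube_b in the frame of rack between -0.036 and -0.016 m) or (y of block_b in the frame of tray between -0.036 and -0.016 m and y of tube_b in the frame of rack between 0.016 and 0.036 m) or (y of block_b in the frame of tray between -0.088 and -0.068 m and y of tube_b in the frame of rack between 0.068 and 0.088 m)) and x of tube_b in the frame of rack between -0.01 and 0.01 m and ((y of block_c in the frame of tray between 0.068 and 0.088 m and y of tube_c in the frame of rack between -0.088 and -0.068 m) or (y of block_c in the frame of tray between 0.016 and 0.036 m and y of tube_c in the frame of rack between -0.036 and -0.016 m) or (y of block_c in the frame of tray between -0.036 and -0.016 m and y of tube_c in the frame of rack between 0.016 and 0.036 m) or (y of block_c in the frame of tray between -0.088 and -0.068 m and y of tube_c in the frame of rack between 0.068 and 0.088 m)) and x of tube_c in the frame of rack between -0.01 and 0.01 m and ((y of block_d in the frame of tray between 0.068 and 0.088 m and y of tube_d in the frame of rack between -0.088 and -0.068 m) or (y of block_d in the frame of tray between 0.016 and 0.036 m and y of tube_d in the frame of rack between -0.036 and -0.016 m) or (y of block_d in the frame of tray between -0.036 and -0.016 m and y of tube_d in the frame of rack between 0.016 and 0.036 m) or (y of block_d in the frame of tray between -0.088 and -0.068 m and y of tube_d in the frame of rack between 0.068 and 0.088 m)) and x of tube_d in the frame of rack between -0.01 and 0.01 m); the robot touches nothing.
It fails at once if a tube is tipped more than 45 degrees (angle between tube_a's own z axis and vertical above 0.79 rad).
It fails at once if a tube is tipped more than 45 degrees (angle between tube_b's own z axis and vertical above 0.79 rad).
It fails at once if a tube is tipped more than 45 degrees (angle between tube_c's own z axis and vertical above 0.79 rad).
It fails at once if a tube is tipped more than 45 degrees (angle between tube_d's own z axis and vertical above 0.79 rad).
It also fails if it takes over 112 s, if anything falls off the work surface, if the arm or the gripper's body presses on something with over 40 N, if the wrist force passes 120 N, or if a joint passes its speed limit or range.

## Working session

There is one attempt and no reset: what is moved stays moved. The work goes in short steps, Python scripts to look and compute and a shell command to move; the robot and the scene stay as the last step left them, time stands still between calls to the robot, and variables do not carry over. Pictures are saved under pics/ and viewed, at most 14 in all, crops included, and the job is handed in when it is done.

```bash
mkdir -p pics; ls
python3 - <<'E'
from cell import ctrl
import cv2,numpy as np
np.set_printoptions(precision=4,suppress=True)
s=ctrl.state(); print(s['clock'],s['position'],s['tcp_rot'],s['finger_gap'])
for n in ['scene','top','wrist']:
    i=ctrl.camera_info(n); f=ctrl.grab_frame(n); cv2.imwrite(f'pics/{n}0.png',f[:,:,::-1]); print(n,i)
E
```

```text
pics
0.0 [0.2841 0.5839 0.2413] [-0.0002  0.2244  0.9745 -0.001 ] 0.9988513259614816
scene {'mtx': array([[361.1723,   0.    , 255.546 ],
       [  0.    , 361.1723, 184.9856],
       [  0.    ,   0.    ,   1.    ]]), 'R': array([[ 0.8121, -0.5836, -0.0007],
       [-0.4978, -0.6921, -0.5227],
       [ 0.3046,  0.4248, -0.8525]]), 't': array([-0.3997,  0.2433,  0.8445])}
top {'mtx': array([[391.753 ,   0.    , 256.6987],
       [  0.    , 391.753 , 188.3388],
       [  0.    ,   0.    ,   1.    ]]), 'R': array([[-0.0192, -0.9998,  0.0001],
       [-0.9785,  0.0188, -0.2054],
       [ 0.2054, -0.004 , -0.9787]]), 't': array([-0.0356,  0.486 ,  0.862 ])}
wrist {'mtx': array([[297.3186,   0.    , 254.3396],
       [  0.    , 297.3186, 189.5142],
       [  0.    ,   0.    ,   1.    ]]), 'R': array([[ 0.4373,  0.8993, -0.0021],
       [ 0.8563, -0.4157,  0.3064],
       [ 0.2747, -0.1358, -0.9519]]), 't': array([-0.6478, -0.0408,  0.3805])}
```

View pics/scene0.png

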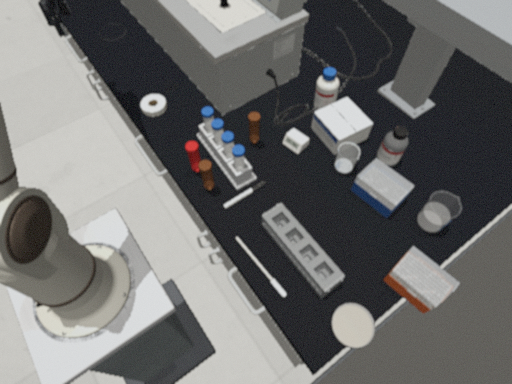

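View pics/top0.png

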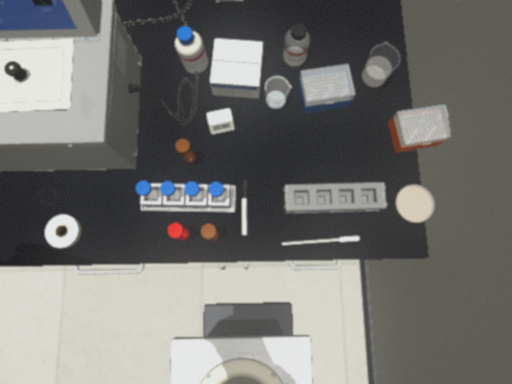

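The scene shows four blue-capped tubes at scene (208,112), (217,125), (228,138), (239,151) and top (143,187), (167,188), (192,188), (216,188). The grey rack is at scene (302,248) and top (335,197). Four other things could be mistaken for them: the red tube (top 177,230), the brown tubes (209,231 and 183,146) and the bottle with a blue cap (184,35). Only the row of four clear blue-capped tubes standing in metal blocks fits the description.

```bash
cat > h.py <<'E'
import cv2,numpy as np
from scipy.optimize import least_squares
np.set_printoptions(precision=4,suppress=True)
def blobs(img,mask,amin=20):
    n,l,s,c=cv2.connectedComponentsWithStats(mask.astype(np.uint8))
    return [(c[i],s[i]) for i in range(1,n) if s[i,4]>=amin]
def P(i): return i['mtx']@np.c_[i['R'],i['t']]
def tri(i1,p1,i2,p2):
    X=cv2.triangulatePoints(P(i1),P(i2),np.float64(p1).reshape(2,1),np.float64(p2).reshape(2,1)).ravel();X=X[:3]/X[3]
    e=[np.linalg.norm((lambda q:q[:2]/q[2])(P(i)@np.r_[X,1])-p) for i,p in((i1,p1),(i2,p2))]
    return X,e
def ray(i,p,z,fish=False):
    K=i['mtx'];d=(np.array(p,float)-K[:2,2])/K[0,0]
    if fish:
        r=np.linalg.norm(d); d=np.r_[d/max(r,1e-9)*np.sin(r),np.cos(r)]
    else: d=np.r_[d,1]
    C=-i['R'].T@i['t'];D=i['R'].T@d
    return C+D*(z-C[2])/D[2]
def rays(i,p,fish=True):
    a=ray(i,p,0,fish);C=-i['R'].T@i['t'];return C,(a-C)/np.linalg.norm(a-C)
E
python3 - <<'E'
from h import *
from cell import ctrl
I={n:ctrl.camera_info(n) for n in('scene','top')}
B={}
for n in I:
    im=cv2.imread(f'pics/{n}0.png'); h=cv2.cvtColor(im,cv2.COLOR_BGR2HSV); H,S,V=cv2.split(h)
    for col,m in dict(blue=(H>98)&(H<125)&(S>130)&(V>80),red=((H<6)|(H>174))&(S>200)&(V>100),brown=(H>4)&(H<18)&(S>120)&(V>60)).items():
        B[n,col]=[(c,s[2:]) for c,s in blobs(im,m)]
        print(n,col,[(c.round(1).tolist(),s[2:].tolist()) for c,s in blobs(im,m)])
for ax,n,(x,y,w,hh),k in((0,'top',(130,135,270,115),2.9),(1,'scene',(170,90,190,220),2.7)):
    im=cv2.imread(f'pics/{n}0.png')[y:y+hh,x:x+w]; cv2.imwrite(f'pics/c_{n}.png',cv2.resize(im,None,fx=k,fy=k,interpolation=cv2.INTER_CUBIC))
for a in B['top','blue']:
    for b in B['scene','blue']:
        X,e=tri(I['top'],a[0],I['scene'],b[0])
        if max(e)<2.5 and 0<X[2]<.3: print(a[0],b[0],X,np.round(e,1))
E
```

```text
scene blue [([329.0, 72.6], [13, 14, 144]), ([207.0, 110.9], [13, 12, 121]), ([217.6, 123.2], [12, 11, 108]), ([227.8, 136.1], [13, 13, 118]), ([238.5, 149.7], [12, 12, 123]), ([370.8, 200.4], [39, 32, 250])]
scene red []
scene brown [([254.0, 125.9], [13, 32, 246]), ([206.4, 173.1], [16, 31, 280]), ([404.6, 293.3], [46, 39, 386])]
top blue [([18.3, 13.1], [45, 29, 796]), ([56.5, 8.6], [19, 16, 77]), ([184.2, 33.3], [16, 17, 216]), ([142.4, 187.2], [16, 15, 195]), ([167.3, 187.5], [14, 16, 164]), ([191.4, 187.9], [14, 15, 166]), ([215.6, 188.1], [15, 15, 170])]
top red []
top brown [([402.0, 139.4], [53, 35, 329]), ([182.2, 145.4], [15, 16, 174]), ([189.1, 156.4], [10, 10, 67]), ([208.2, 231.0], [15, 16, 181])]
[184.1574  33.338 ] [329.0069  72.6042] [0.8356 0.1158 0.133 ] [0.3 0.3]
[142.441  187.1897] [206.9752 110.9091] [0.4758 0.1984 0.1282] [0.2 0.2]
[167.311  187.5061] [217.6111 123.1574] [0.4745 0.1451 0.1291] [0.2 0.1]
[191.4277 187.8554] [227.8051 136.1356] [0.4728 0.0941 0.1283] [0.1 0.1]
[215.6353 188.1118] [238.5447 149.6585] [0.4711 0.0427 0.1281] [0. 0.]
```

View pics/c_top.png

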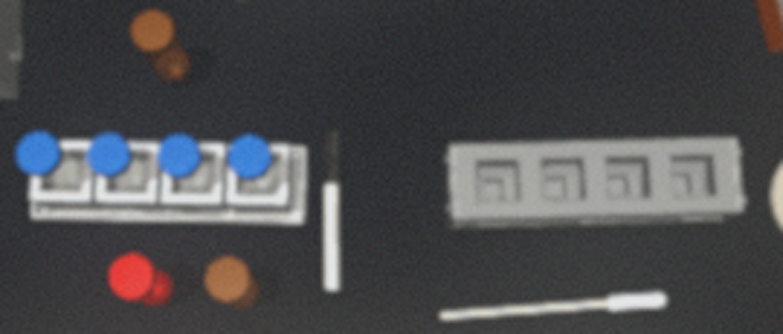

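View pics/c_scene.png

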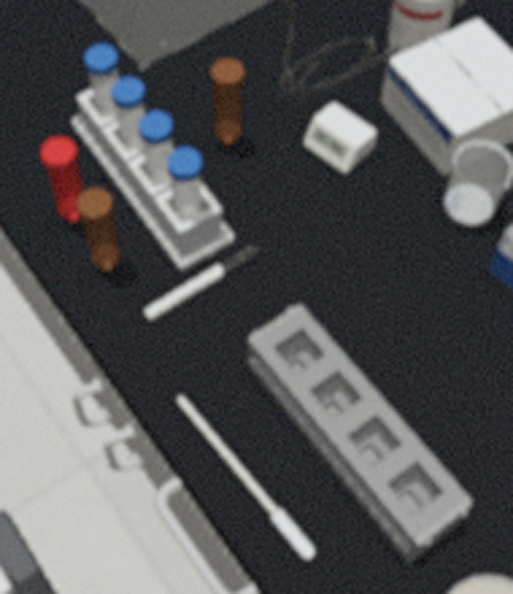

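The crops confirm it. The four blue-capped clear tubes stand in the bright metal blocks, at crop-top (38,153), (109,153), (179,155) and (249,156). The red tube (131,277) and the brown ones (228,278), (152,30) are loose on the worktop. The rack's four holes are at crop-top (497,182), (562,181), (628,179), (692,176). Next I'll take coarse positions and the view geometry.

Run:
```python
from h import *
from cell import ctrl
I={n:ctrl.camera_info(n) for n in('scene','top','wrist')}
t=I['top'];s=I['scene']
X=[ray(t,(130+a/2.9,135+b/2.9),.056) for a,b in((497,182),(562,181),(628,179),(692,176))]
print('holes ray',np.array(X))
for a,b in(((497,182),(299,350)),((562,181),(337,394)),((628,179),(375,440)),((692,176),(416,487))):
    print('holes tri',*tri(t,(130+a/2.9,135+b/2.9),s,(170+b[0]/2.7 if 0 else 170+b[0]/2.7,90+b[1]/2.7)) if 0 else tri(t,(130+a[0]/2.9,135+a[1]/2.9),s,(170+b[0]/2.7,90+b[1]/2.7)))
print('red',ray(t,(130+131/2.9,135+277/2.9),.114),'brown',ray(t,(208.2,231),.114),ray(t,(182.2,145.4),.114))
print('caps ray', [ray(t,p,.1215) for p in((142.4,187.2),(167.3,187.5),(191.4,187.9),(215.6,188.1))])
w=I['wrist'];st=ctrl.state();from scipy.spatial.transform import Rotation as R
q=st['tcp_rot'];T=R.from_quat([q[1],q[2],q[3],q[0]]).as_matrix();C=-w['R'].T@w['t']
print('T',T,'\ncam in tool',T.T@(C-st['position']),'fwd in tool',T.T@w['R'].T[:,2],'imgx',T.T@w['R'].T[:,0])
print('topcam C',-t['R'].T@t['t'])
for tgt in([.39,.12,.3],): print('tool shift',T.T@(np.array(tgt)-st['position'])*100)
```

```text
holes ray [[ 0.46   -0.1474  0.056 ]
 [ 0.4598 -0.1991  0.056 ]
 [ 0.4604 -0.2516  0.056 ]
 [ 0.4618 -0.3026  0.056 ]]
holes tri [ 0.4599 -0.1471  0.0618] [np.float64(0.4458221574191205), np.float64(0.4980279962273226)]
holes tri [ 0.4607 -0.199   0.0597] [np.float64(0.7265253415612583), np.float64(0.8321414845933508)]
holes tri [ 0.4607 -0.251   0.0604] [np.float64(0.504453836310513), np.float64(0.5933914837606372)]
holes tri [ 0.4622 -0.302   0.0596] [np.float64(0.4619274114492585), np.float64(0.5578523209842512)]
red [0.3841 0.1295 0.114 ] brown [0.3817 0.0596 0.114 ] [0.5722 0.1184 0.114 ]
caps ray [array([0.4776, 0.2004, 0.1215]), array([0.4759, 0.147 , 0.1215]), array([0.474 , 0.0953, 0.1215]), array([0.4726, 0.0434, 0.1215])]
T [[-0.8992  0.4375 -0.0007]
 [ 0.4375  0.8992 -0.0013]
 [ 0.0001 -0.0015 -1.    ]] 
cam in tool [ 0.0779 -0.0011 -0.1321] fwd in tool [-0.3065 -0.0002  0.9519] imgx [0.0002 1.     0.0003]
topcam C [ 0.2979 -0.0413  0.9435]
tool shift [-29.8154 -37.105   -5.797 ]
```

```bash
python3 -m pendant '[{"x":-2.6,"y":-2.75,"z":-0.3},{"x":-2.6,"y":-2.75,"z":-0.3},{"x":-2.6,"y":-2.75,"z":-0.3},{"x":-2.6,"y":-2.75,"z":-0.3},{"x":-2.6,"y":-2.75,"z":-0.3},{"x":-2.6,"y":-2.75,"z":-0.3},{"x":-2.6,"y":-2.75,"z":-0.3},{"x":-2.6,"y":-2.75,"z":-0.3},{"x":-2.6,"y":-2.75,"z":-0.3},{"x":-2.6,"y":-2.75,"z":-0.3},{"x":-2.6,"y":-2.75,"z":-0.3},{"x":-2.6,"y":-2.75,"z":-0.3}]' 40
python3 -m pendant '[{"roll":0.143},{"roll":0.143},{"roll":0.143},{"roll":0.143},{"roll":0.143},{"roll":0.143},{"roll":0.143},{"roll":0.143},{"x":0},{"x":0}]'
```

```text
schema error: expected keys x, y, z, roll, hand
schema error: expected keys x, y, z, roll, hand
```

```bash
python3 -m pendant '[{"x":-2.6,"y":-2.75,"z":-0.3,"roll":0,"hand":1},{"x":-2.6,"y":-2.75,"z":-0.3,"roll":0,"hand":1},{"x":-2.6,"y":-2.75,"z":-0.3,"roll":0,"hand":1},{"x":-2.6,"y":-2.75,"z":-0.3,"roll":0,"hand":1},{"x":-2.6,"y":-2.75,"z":-0.3,"roll":0,"hand":1},{"x":-2.6,"y":-2.75,"z":-0.3,"roll":0,"hand":1},{"x":-2.6,"y":-2.75,"z":-0.3,"roll":0,"hand":1},{"x":-2.6,"y":-2.75,"z":-0.3,"roll":0,"hand":1},{"x":-2.6,"y":-2.75,"z":-0.3,"roll":0,"hand":1},{"x":-2.6,"y":-2.75,"z":-0.3,"roll":0,"hand":1},{"x":-2.6,"y":-2.75,"z":-0.3,"roll":0,"hand":1},{"x":-2.6,"y":-2.75,"z":-0.3,"roll":0,"hand":1}]' 40
python3 -m pendant '[{"x":0,"y":0,"z":0,"roll":0.143,"hand":1},{"x":0,"y":0,"z":0,"roll":0.143,"hand":1},{"x":0,"y":0,"z":0,"roll":0.143,"hand":1},{"x":0,"y":0,"z":0,"roll":0.143,"hand":1},{"x":0,"y":0,"z":0,"roll":0.143,"hand":1},{"x":0,"y":0,"z":0,"roll":0.143,"hand":1},{"x":0,"y":0,"z":0,"roll":0.143,"hand":1},{"x":0,"y":0,"z":0,"roll":0.143,"hand":0.7},{"x":0,"y":0,"z":0,"roll":0,"hand":0.7},{"x":0,"y":0,"z":0,"roll":0,"hand":0.7}]'
```

```text
clock: 1.35
position: [0.4206, 0.1497, 0.2784]
tcp_rot: [0.0, 0.224, 0.974, 0.0]
contact_force: [1.4, -0.0, 0.1]
finger_gap: 1.0
grasp_force: 0.0
clock: 2.35
position: [0.4204, 0.1513, 0.2782]
tcp_rot: [-0.0, 0.715, 0.699, -0.0]
contact_force: [-1.2, -1.0, 0.7]
finger_gap: 0.704
grasp_force: 0.0
```

```bash
cat > snap.py <<'E'
import sys,cv2,pickle
from cell import ctrl
n=sys.argv[1]; i=ctrl.camera_info('wrist'); s=ctrl.state(); f=ctrl.grab_frame('wrist')
cv2.imwrite(f'pics/{n}.png',f[:,:,::-1]); pickle.dump((i,s),open(f'{n}.pkl','wb'))
E
python3 snap.py w1
python3 -m pendant '[{"x":-3,"y":0,"z":0,"roll":0,"hand":0.7},{"x":-4,"y":0,"z":0,"roll":0,"hand":0.7},{"x":-3,"y":0,"z":0,"roll":0,"hand":0.7},{"x":0,"y":0,"z":0,"roll":0,"hand":0.7},{"x":0,"y":0,"z":0,"roll":0,"hand":0.7},{"x":0,"y":0,"z":0,"roll":0,"hand":0.7}]'
python3 snap.py w2
python3 -m pendant '[{"x":-4,"y":0,"z":0,"roll":0,"hand":0.7},{"x":-4,"y":0,"z":0,"roll":0,"hand":0.7},{"x":-4,"y":0,"z":0,"roll":0,"hand":0.7},{"x":-4,"y":0,"z":0,"roll":0,"hand":0.7},{"x":-4,"y":0,"z":0,"roll":0,"hand":0.7},{"x":-3,"y":0,"z":0,"roll":0,"hand":0.7},{"x":0,"y":0,"z":0,"roll":0,"hand":0.7},{"x":0,"y":0,"z":0,"roll":0,"hand":0.7},{"x":0,"y":0,"z":0,"roll":0,"hand":0.7}]'
python3 snap.py w3
python3 -m pendant '[{"x":-3,"y":0,"z":0,"roll":0,"hand":0.7},{"x":-4,"y":0,"z":0,"roll":0,"hand":0.7},{"x":-3,"y":0,"z":0,"roll":0,"hand":0.7},{"x":0,"y":0,"z":0,"roll":0,"hand":0.7},{"x":0,"y":0,"z":0,"roll":0,"hand":0.7},{"x":0,"y":0,"z":0,"roll":0,"hand":0.7}]'
python3 snap.py w4
python3 -c "
import cv2,numpy as np
a=[cv2.imread(f'pics/w{i}.png') for i in(1,2,3,4)]
m=np.vstack([np.hstack(a[:2]),np.hstack(a[2:])]);cv2.imwrite('pics/m1.png',cv2.resize(m,(800,600),interpolation=cv2.INTER_AREA))"
```

```text
clock: 3.0
position: [0.418, 0.0523, 0.2784]
tcp_rot: [-0.0, 0.715, 0.699, 0.0]
contact_force: [0.7, -0.5, -0.8]
finger_gap: 0.7
grasp_force: 0.0
clock: 3.95
position: [0.4124, -0.1768, 0.2781]
tcp_rot: [-0.0, 0.715, 0.699, 0.0]
contact_force: [0.0, -0.1, 0.8]
finger_gap: 0.699
grasp_force: 0.0
clock: 4.6
position: [0.4099, -0.2766, 0.2781]
tcp_rot: [-0.0, 0.715, 0.699, 0.0]
contact_force: [-0.9, -1.0, 0.2]
finger_gap: 0.702
grasp_force: 0.0
```

View pics/m1.png

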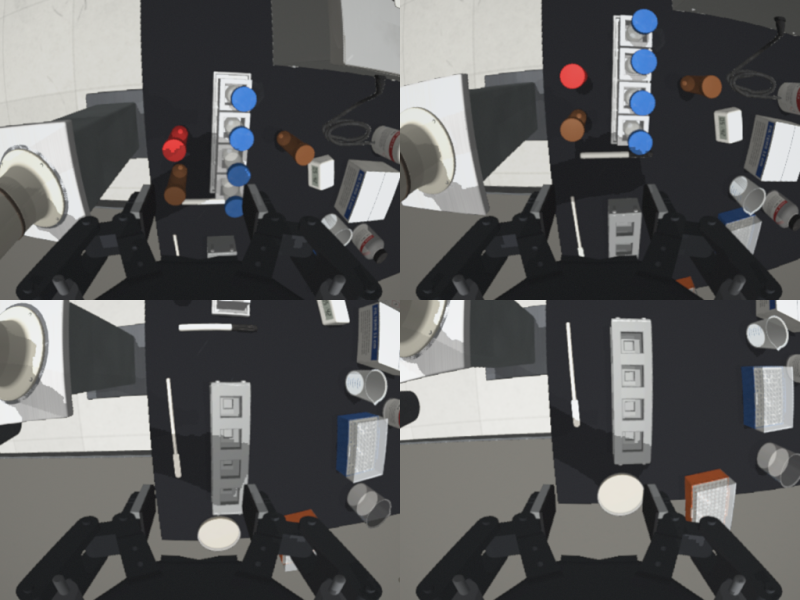

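w1 and w2 show the four blue caps, at mosaic w2 (644,21), (644,62), (642,103), (640,142). The rack's four holes are clear in w4, at (632,345), (631,377), (631,409), (631,440). Next I'll triangulate the caps and enlarge the rack.

Run:
```python
from h import *
import pickle
def tri2(i1,p1,i2,p2):
    (a,u),(b,v)=rays(i1,p1),rays(i2,p2)
    s=np.linalg.lstsq(np.c_[u,-v],b-a,rcond=None)[0]; A=a+s[0]*u;B=b+s[1]*v
    return (A+B)/2,np.linalg.norm(A-B)
D={n:pickle.load(open(n+'.pkl','rb')) for n in('w1','w2','w3','w4')}
c={}
for n in('w1','w2'):
    im=cv2.imread(f'pics/{n}.png');H,S,V=cv2.split(cv2.cvtColor(im,cv2.COLOR_BGR2HSV))
    c[n]=sorted([b[0] for b in blobs(im,(H>98)&(H<125)&(S>130)&(V>60),150) if 230<b[0][0]<340],key=lambda p:p[1]); print(n,np.array(c[n]))
X=[]
for a,b in zip(c['w1'],c['w2']):
    x,e=tri2(D['w1'][0],a,D['w2'][0],b); X.append(x); print('cap',x,e,'rayw2@.1215',ray(D['w2'][0],b,.1215,True),'w1',ray(D['w1'][0],a,.1215,True))
ims=[]
for n,(x,y) in(('w3',(250,90)),('w4',(250,10))):
    ims.append(cv2.resize(cv2.imread(f'pics/{n}.png')[y:y+210,x:x+90],None,fx=2.8,fy=2.8,interpolation=cv2.INTER_CUBIC))
cv2.imwrite('pics/rk.png',np.hstack(ims))
```

```text
w1 [[312.0987 126.4729]
 [309.064  177.141 ]
 [305.4301 223.3452]
 [299.4232 264.8015]]
w2 [[312.7634  26.7319]
 [312.2712  78.6523]
 [310.2379 131.4114]
 [307.1326 182.2462]]
cap [0.4776 0.1994 0.1232] 0.0002774668129727718 rayw2@.1215 [0.4778 0.1998 0.1215] w1 [0.4781 0.1992 0.1215]
cap [0.4762 0.1474 0.1209] 5.95020369390719e-05 rayw2@.1215 [0.4761 0.1474 0.1215] w1 [0.4761 0.1476 0.1215]
cap [0.4746 0.095  0.1189] 1.2950044254987398e-05 rayw2@.1215 [0.4741 0.0953 0.1215] w1 [0.4741 0.0961 0.1215]
cap [0.471  0.043  0.1207] 0.002146768623047557 rayw2@.1215 [0.472  0.0431 0.1215] w1 [0.4698 0.0437 0.1215]
```

View pics/rk.png

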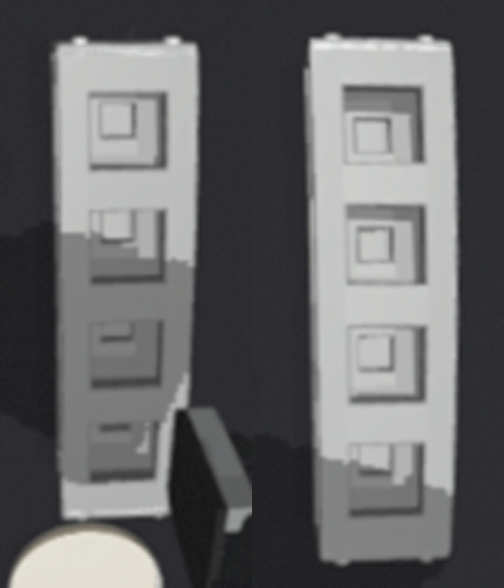

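Cap triangulation gives z about 0.121 (expected 0.1195 to 0.1255) and 52 mm spacing, which is consistent. The crop shows all four hole rims in both views, for example w4 at (383,125), (385,245), (386,364), (385,479). I'll triangulate those rims now.

Run:
```python
from h import *
import pickle
D={n:pickle.load(open(n+'.pkl','rb'))[0] for n in('w3','w4')}
A=np.array([(128,130.5),(127.5,246),(126,354),(123.5,451)])/2.8+[250,90]
B=(np.array([(383.5,125),(385,245),(386,364.5),(385.5,479)])-[252,0])/2.8+[250,10]
X=[]
for p,q in zip(A,B):
    (a,u),(b,v)=rays(D['w3'],p),rays(D['w4'],q)
    s=np.linalg.lstsq(np.c_[u,-v],b-a,rcond=None)[0];P1=a+s[0]*u;P2=b+s[1]*v
    r=ray(D['w4'],q,.056,True);r3=ray(D['w3'],p,.056,True);X.append((r+r3)/2)
    print((P1+P2)/2,np.linalg.norm(P1-P2),r,r3)
def fit(X,n):
    X=np.array(X)[:,:2];k=np.array([.078,.026,-.026,-.078]);c=X.mean(0);d=(k[:,None]*(X-c)).sum(0);d/=np.linalg.norm(d)
    F=c+k[:,None]*d;print(n,'yaw slope',d,'\n',F,'\nres',X-F)
fit(X,'rack');fit([[.4778,.1995],[.4761,.1475],[.4742,.0955],[.4715,.0432]],'tubes')
```

```text
[ 0.4633 -0.1481  0.0529] 2.7760006945608817e-05 [ 0.4628 -0.1486  0.056 ] [ 0.4629 -0.1477  0.056 ]
[ 0.4634 -0.2003  0.0525] 0.00047020100603685933 [ 0.4627 -0.2003  0.056 ] [ 0.4632 -0.1994  0.056 ]
[ 0.4636 -0.2522  0.0541] 0.0005448775811343608 [ 0.4631 -0.2519  0.056 ] [ 0.4636 -0.2514  0.056 ]
[ 0.4638 -0.3036  0.0554] 0.0005399228330189912 [ 0.4635 -0.3034  0.056 ] [ 0.464  -0.3032  0.056 ]
rack yaw slope [-0.0062  1.    ] 
 [[ 0.4627 -0.1477]
 [ 0.463  -0.1997]
 [ 0.4634 -0.2517]
 [ 0.4637 -0.3037]] 
res [[ 0.0001 -0.0004]
 [-0.0001 -0.0001]
 [-0.      0.0001]
 [ 0.0001  0.0004]]
tubes yaw slope [0.0399 0.9992] 
 [[0.478  0.1994]
 [0.4759 0.1474]
 [0.4739 0.0954]
 [0.4718 0.0435]] 
res [[-0.0002  0.0001]
 [ 0.0002  0.0001]
 [ 0.0003  0.0001]
 [-0.0003 -0.0003]]
```

```bash
cat > d.py <<'E'
import sys,numpy as np
from cell import ctrl
from scipy.spatial.transform import Rotation as R
s=ctrl.state();q=s['tcp_rot'];T=R.from_quat([q[1],q[2],q[3],q[0]])
print('pos',np.round(s['position'],4),'gap',round(s['finger_gap'],3),'grip',round(s['grasp_force'],1),'tool shift cm',np.round(T.inv().apply(np.array(list(map(float,sys.argv[1:4])))-s['position'])*100,2))
E
python3 -m pendant '[{"x":4,"y":0.7,"z":0,"roll":0,"hand":0.7},{"x":4,"y":0.7,"z":0,"roll":0,"hand":0.7},{"x":4,"y":0.7,"z":0,"roll":0,"hand":0.7},{"x":4,"y":0.7,"z":0,"roll":0,"hand":0.7},{"x":4,"y":0.7,"z":0,"roll":0,"hand":0.7},{"x":4,"y":0.7,"z":0,"roll":0,"hand":0.7},{"x":4,"y":0.7,"z":0,"roll":0,"hand":0.7},{"x":4.1,"y":0.6,"z":0,"roll":0,"hand":0.7},{"x":0,"y":0,"z":3,"roll":0,"hand":0.7},{"x":0,"y":0,"z":3,"roll":0,"hand":0.7},{"x":0,"y":0,"z":3,"roll":0,"hand":0.7},{"x":0,"y":0,"z":0,"roll":0,"hand":0.7},{"x":0,"y":0,"z":0,"roll":0,"hand":0.7},{"x":0,"y":0,"z":0,"roll":0,"hand":0.7},{"x":0,"y":0,"z":0,"roll":0,"hand":0.7}]' 40; python3 d.py .4718 .0435 .112
```

```text
clock: 6.15
position: [0.4739, 0.0411, 0.19]
tcp_rot: [0.001, 0.716, 0.698, 0.001]
contact_force: [-0.5, -0.0, -0.5]
finger_gap: 0.7
grasp_force: 0.0
pos [0.4739 0.0411 0.19  ] gap 0.7 grip 0.0 tool shift cm [ 0.22 -0.24  7.8 ]
```

```bash
python3 -m pendant '[{"x":0.2,"y":-0.2,"z":0,"roll":0,"hand":0.7},{"x":0,"y":0,"z":2,"roll":0,"hand":0.7},{"x":0,"y":0,"z":2,"roll":0,"hand":0.7},{"x":0,"y":0,"z":2,"roll":0,"hand":0.7},{"x":0,"y":0,"z":1.8,"roll":0,"hand":0.7},{"x":0,"y":0,"z":0,"roll":0,"hand":0.7},{"x":0,"y":0,"z":0,"roll":0,"hand":0.7},{"x":0,"y":0,"z":0,"roll":0,"hand":0.7}]'; python3 d.py .4718 .0435 .112;  python3 snap.py g1
python3 -m pendant '[{"x":0,"y":0,"z":0,"roll":0,"hand":0.2},{"x":0,"y":0,"z":0,"roll":0,"hand":0.2},{"x":0,"y":0,"z":0,"roll":0,"hand":0.2},{"x":0,"y":0,"z":0,"roll":0,"hand":0.2},{"x":0,"y":0,"z":0,"roll":0,"hand":0.2},{"x":0,"y":0,"z":0,"roll":0,"hand":0.2}]' 40
```

```text
clock: 6.95
position: [0.4717, 0.0431, 0.1115]
tcp_rot: [0.001, 0.716, 0.698, 0.001]
contact_force: [-0.6, -0.3, -0.0]
finger_gap: 0.698
grasp_force: 0.0
pos [0.4717 0.0431 0.1115] gap 0.698 grip 0.0 tool shift cm [ 0.04  0.01 -0.05]
clock: 7.6
position: [0.4712, 0.043, 0.1106]
tcp_rot: [0.0, 0.716, 0.698, 0.0]
contact_force: [-0.2, 0.6, 4.5]
finger_gap: 0.357
grasp_force: 39.5
```

View pics/g1.png

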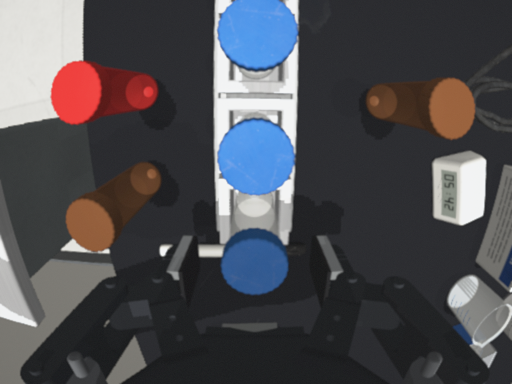

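g1 shows the jaws straddling the nearest (rightmost) blue cap at (255,262), centred. The pads closed at 30 mm with 39.5 N. Next I'll lift it and carry it to hole 1, the leftmost.

```bash
python3 -m pendant '[{"x":0,"y":0,"z":-1,"roll":0,"hand":0.2},{"x":0,"y":0,"z":-2,"roll":0,"hand":0.2},{"x":0,"y":0,"z":-3,"roll":0,"hand":0.2},{"x":0,"y":0,"z":-3,"roll":0,"hand":0.2},{"x":0,"y":0,"z":-2,"roll":0,"hand":0.2},{"x":-2,"y":0,"z":0,"roll":0,"hand":0.2},{"x":-4,"y":0,"z":0,"roll":0,"hand":0.2},{"x":-4,"y":-0.2,"z":0,"roll":0,"hand":0.2},{"x":-4,"y":-0.2,"z":0,"roll":0,"hand":0.2},{"x":-3,"y":0,"z":0,"roll":0,"hand":0.2},{"x":-2,"y":0,"z":0,"roll":0,"hand":0.2},{"x":0,"y":0,"z":0,"roll":0,"hand":0.2},{"x":0,"y":0,"z":0,"roll":0,"hand":0.2},{"x":0,"y":0,"z":0,"roll":0,"hand":0.2},{"x":0,"y":0,"z":0,"roll":0,"hand":0.2}]'; python3 d.py .4627 -.1477 .118; python3 snap.py g2
```

```text
clock: 9.1
position: [0.4619, -0.1455, 0.2203]
tcp_rot: [-0.0, 0.715, 0.699, 0.0]
contact_force: [0.1, 0.6, -0.4]
finger_gap: 0.355
grasp_force: 39.8
pos [ 0.4619 -0.1455  0.2203] gap 0.355 grip 39.8 tool shift cm [-0.23  0.09 10.23]
```

View pics/g2.png

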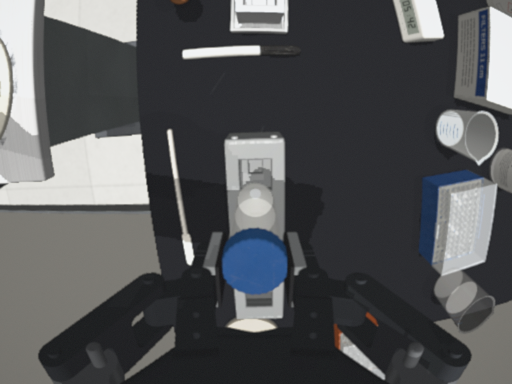

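g2 shows the tube hanging upright from the jaws (cap at 255,260) over the rack, with the left hole just behind it.

```bash
python3 -m pendant '[{"x":-0.2,"y":0.1,"z":2,"roll":0,"hand":0.2},{"x":0,"y":0,"z":2,"roll":0,"hand":0.2},{"x":0,"y":0,"z":1.5,"roll":0,"hand":0.2},{"x":0,"y":0,"z":0,"roll":0,"hand":0.2},{"x":0,"y":0,"z":0,"roll":0,"hand":0.2},{"x":0,"y":0,"z":0,"roll":0,"hand":0.2},{"x":0,"y":0,"z":0,"roll":0,"hand":0.2}]'; python3 d.py .4627 -.1477 .1115
```

```text
clock: 9.85
position: [0.4635, -0.149, 0.1662]
tcp_rot: [0.001, 0.716, 0.698, 0.001]
contact_force: [-0.8, 0.6, 0.4]
finger_gap: 0.351
grasp_force: 39.8
pos [ 0.4635 -0.149   0.1662] gap 0.351 grip 39.8 tool shift cm [ 0.13 -0.09  5.47]
```

```bash
python3 -m pendant '[{"x":0.1,"y":-0.1,"z":1,"roll":0,"hand":0.2},{"x":0,"y":0,"z":1,"roll":0,"hand":0.2},{"x":0,"y":0,"z":1,"roll":0,"hand":0.2},{"x":0,"y":0,"z":1,"roll":0,"hand":0.2},{"x":0,"y":0,"z":0.7,"roll":0,"hand":0.2},{"x":0,"y":0,"z":0.5,"roll":0,"hand":0.2},{"x":0,"y":0,"z":0,"roll":0,"hand":0.2},{"x":0,"y":0,"z":0,"roll":0,"hand":0.2},{"x":0,"y":0,"z":0,"roll":0,"hand":0.2}]'; python3 d.py .4627 -.1477 .1115
```

```text
clock: 10.75
position: [0.4621, -0.148, 0.1136]
tcp_rot: [0.0, 0.716, 0.698, 0.0]
contact_force: [-0.0, -0.4, -0.6]
finger_gap: 0.356
grasp_force: 39.8
pos [ 0.4621 -0.148   0.1136] gap 0.356 grip 39.8 tool shift cm [0.03 0.06 0.21]
```

```bash
python3 -m pendant '[{"x":0,"y":0,"z":0.2,"roll":0,"hand":0.2},{"x":0,"y":0,"z":0,"roll":0,"hand":0.2},{"x":0,"y":0,"z":0,"roll":0,"hand":0.7},{"x":0,"y":0,"z":0,"roll":0,"hand":0.7},{"x":0,"y":0,"z":0,"roll":0,"hand":0.7},{"x":0,"y":0,"z":0,"roll":0,"hand":0.7},{"x":0,"y":0,"z":-2,"roll":0,"hand":0.7},{"x":0,"y":0,"z":-3,"roll":0,"hand":0.7},{"x":0,"y":0,"z":-3,"roll":0,"hand":0.7},{"x":0,"y":0,"z":-2,"roll":0,"hand":0.7},{"x":0,"y":0,"z":0,"roll":0,"hand":0.7},{"x":0,"y":0,"z":0,"roll":0,"hand":0.7}]'; python3 d.py .4739 .0954 .19;python3 - <<'E'
from h import *
from cell import ctrl
I={n:ctrl.camera_info(n) for n in('scene','top')};c={}
for n in I:
    f=cv2.cvtColor(ctrl.grab_frame(n),cv2.COLOR_RGB2BGR);H,S,V=cv2.split(cv2.cvtColor(f,cv2.COLOR_BGR2HSV)); cv2.imwrite(f'pics/{n}1.png',f)
    c[n]=[b[0] for b in blobs(f,(H>98)&(H<125)&(S>130)&(V>60),60)]
for a in c['top']:
    for b in c['scene']:
        X,e=tri(I['top'],a,I['scene'],b)
        if max(e)<2 and 0.05<X[2]<.3 and X[0]<.6: print(X)
E
```

```text
clock: 11.95
position: [0.4618, -0.1479, 0.2113]
tcp_rot: [0.0, 0.716, 0.698, 0.0]
contact_force: [0.3, -0.4, -0.3]
finger_gap: 0.699
grasp_force: 0.0
pos [ 0.4618 -0.1479  0.2113] gap 0.699 grip 0.0 tool shift cm [24.35  0.58  2.13]
[0.476  0.1988 0.1274]
[0.475  0.1457 0.1278]
[0.4729 0.094  0.1285]
```

```bash
python3 -m pendant '[{"x":3,"y":0,"z":0,"roll":0,"hand":0.7},{"x":4,"y":0.1,"z":0,"roll":0,"hand":0.7},{"x":4,"y":0.1,"z":0,"roll":0,"hand":0.7},{"x":4,"y":0.1,"z":0,"roll":0,"hand":0.7},{"x":4,"y":0.1,"z":0,"roll":0,"hand":0.7},{"x":3.3,"y":0.1,"z":0,"roll":0,"hand":0.7},{"x":2,"y":0.1,"z":0,"roll":0,"hand":0.7},{"x":0,"y":0,"z":2,"roll":0,"hand":0.7},{"x":0,"y":0,"z":2,"roll":0,"hand":0.7},{"x":0,"y":0,"z":0,"roll":0,"hand":0.7},{"x":0,"y":0,"z":0,"roll":0,"hand":0.7},{"x":0,"y":0,"z":0,"roll":0,"hand":0.7},{"x":0,"y":0,"z":0,"roll":0,"hand":0.7}]'; python3 d.py .4739 .0954 .112
python3 - <<'E'
from h import *
from cell import ctrl
i=ctrl.camera_info('top');f=cv2.cvtColor(ctrl.grab_frame('top'),cv2.COLOR_RGB2BGR);H,S,V=cv2.split(cv2.cvtColor(f,cv2.COLOR_BGR2HSV))
for b in blobs(f,(H>98)&(H<125)&(S>130)&(V>60),60): print(b[0],ray(i,b[0],.1215))
E
```

```text
clock: 13.35
position: [0.4747, 0.0948, 0.1721]
tcp_rot: [0.0, 0.716, 0.698, 0.001]
contact_force: [0.3, 0.0, -0.2]
finger_gap: 0.703
grasp_force: 0.0
pos [0.4747 0.0948 0.1721] gap 0.703 grip 0.0 tool shift cm [ 0.05 -0.09  6.01]
[18.4028 13.0864] [0.9048 0.5109 0.1215]
[58.1746  7.6508] [0.9176 0.418  0.1215]
[184.0845  33.2347] [0.8441 0.118  0.1215]
[194.1077 187.9538] [0.4738 0.0895 0.1215]
[304.4805 191.8701] [ 0.4607 -0.1468  0.1215]
```

The first tube stands in hole 1: the ray at cap height gives (0.461, -0.147). Next is the third tube, into hole 2.

```bash
python3 -m pendant '[{"x":0,"y":-0.1,"z":2,"roll":0,"hand":0.7},{"x":0,"y":0,"z":2,"roll":0,"hand":0.7},{"x":0,"y":0,"z":2,"roll":0,"hand":0.7},{"x":0,"y":0,"z":0,"roll":0,"hand":0.7},{"x":0,"y":0,"z":0,"roll":0,"hand":0.7},{"x":0,"y":0,"z":0,"roll":0,"hand":0.2},{"x":0,"y":0,"z":0,"roll":0,"hand":0.2},{"x":0,"y":0,"z":0,"roll":0,"hand":0.2},{"x":0,"y":0,"z":0,"roll":0,"hand":0.2},{"x":0,"y":0,"z":0,"roll":0,"hand":0.2},{"x":0,"y":0,"z":0,"roll":0,"hand":0.2}]' 40
python3 -m pendant '[{"x":0,"y":0,"z":-1,"roll":0,"hand":0.2},{"x":0,"y":0,"z":-3,"roll":0,"hand":0.2},{"x":0,"y":0,"z":-4,"roll":0,"hand":0.2},{"x":0,"y":0,"z":-4,"roll":0,"hand":0.2},{"x":0,"y":0,"z":-2,"roll":0,"hand":0.2},{"x":-2,"y":0,"z":0,"roll":0,"hand":0.2},{"x":-4,"y":0,"z":0,"roll":0,"hand":0.2},{"x":-4,"y":0,"z":0,"roll":0,"hand":0.2},{"x":-4,"y":-0.2,"z":0,"roll":0,"hand":0.2},{"x":-4,"y":-0.2,"z":0,"roll":0,"hand":0.2},{"x":-4,"y":0,"z":0,"roll":0,"hand":0.2},{"x":-4,"y":0,"z":0,"roll":0,"hand":0.2},{"x":-3.5,"y":0,"z":0,"roll":0,"hand":0.2},{"x":0,"y":0,"z":0,"roll":0,"hand":0.2},{"x":0,"y":0,"z":0,"roll":0,"hand":0.2},{"x":0,"y":0,"z":0,"roll":0,"hand":0.2},{"x":0,"y":0,"z":0,"roll":0,"hand":0.2}]'; python3 d.py .463 -.1997 .1665
```

```text
clock: 14.5
position: [0.4741, 0.0951, 0.1121]
tcp_rot: [0.001, 0.716, 0.698, 0.001]
contact_force: [-0.7, -0.5, 6.6]
finger_gap: 0.354
grasp_force: 39.7
clock: 16.2
position: [0.4616, -0.1983, 0.2513]
tcp_rot: [-0.0, 0.715, 0.699, 0.0]
contact_force: [-0.8, 0.7, -0.1]
finger_gap: 0.354
grasp_force: 40.2
pos [ 0.4616 -0.1983  0.2513] gap 0.354 grip 40.2 tool shift cm [-0.14  0.15  8.48]
```

```bash
python3 -m pendant '[{"x":-0.1,"y":0.1,"z":3,"roll":0,"hand":0.2},{"x":0,"y":0,"z":3,"roll":0,"hand":0.2},{"x":0,"y":0,"z":2.5,"roll":0,"hand":0.2},{"x":0,"y":0,"z":0,"roll":0,"hand":0.2},{"x":0,"y":0,"z":0,"roll":0,"hand":0.2},{"x":0,"y":0,"z":0,"roll":0,"hand":0.2},{"x":0,"y":0,"z":0,"roll":0,"hand":0.2}]'; python3 d.py .463 -.1997 .1118
```

```text
clock: 16.9
position: [0.4636, -0.2012, 0.1678]
tcp_rot: [0.001, 0.716, 0.698, 0.001]
contact_force: [0.1, -0.2, -0.3]
finger_gap: 0.358
grasp_force: 40.2
pos [ 0.4636 -0.2012  0.1678] gap 0.358 grip 40.2 tool shift cm [ 0.15 -0.08  5.6 ]
```

```bash
python3 -m pendant '[{"x":0.1,"y":-0.1,"z":1,"roll":0,"hand":0.2},{"x":0,"y":0,"z":1,"roll":0,"hand":0.2},{"x":0,"y":0,"z":1,"roll":0,"hand":0.2},{"x":0,"y":0,"z":1,"roll":0,"hand":0.2},{"x":0,"y":0,"z":0.8,"roll":0,"hand":0.2},{"x":0,"y":0,"z":0.6,"roll":0,"hand":0.2},{"x":0,"y":0,"z":0.2,"roll":0,"hand":0.2},{"x":0,"y":0,"z":0,"roll":0,"hand":0.2},{"x":0,"y":0,"z":0,"roll":0,"hand":0.2},{"x":0,"y":0,"z":0,"roll":0,"hand":0.2}]'; python3 d.py .463 -.1997 .1118
```

```text
clock: 17.9
position: [0.4632, -0.2006, 0.1114]
tcp_rot: [0.002, 0.716, 0.698, 0.001]
contact_force: [1.1, 1.1, 7.1]
finger_gap: 0.353
grasp_force: 40.9
pos [ 0.4632 -0.2006  0.1114] gap 0.353 grip 40.9 tool shift cm [ 0.09 -0.02 -0.04]
```

The 7 N reading at the seated height means the tube is down. I'll release it and go to the second tube.

```bash
python3 -m pendant '[{"x":0,"y":0,"z":0,"roll":0,"hand":0.7},{"x":0,"y":0,"z":0,"roll":0,"hand":0.7},{"x":0,"y":0,"z":0,"roll":0,"hand":0.7},{"x":0,"y":0,"z":0,"roll":0,"hand":0.7},{"x":0,"y":0,"z":-2,"roll":0,"hand":0.7},{"x":0,"y":0,"z":-3,"roll":0,"hand":0.7},{"x":0,"y":0,"z":-3,"roll":0,"hand":0.7},{"x":0,"y":0,"z":-2,"roll":0,"hand":0.7},{"x":0,"y":0,"z":0,"roll":0,"hand":0.7}]'
python3 -m pendant '[{"x":3,"y":0,"z":0,"roll":0,"hand":0.7},{"x":4,"y":0.1,"z":0,"roll":0,"hand":0.7},{"x":4,"y":0.1,"z":0,"roll":0,"hand":0.7},{"x":4,"y":0.1,"z":0,"roll":0,"hand":0.7},{"x":4,"y":0.1,"z":0,"roll":0,"hand":0.7},{"x":4,"y":0,"z":0,"roll":0,"hand":0.7},{"x":4,"y":0,"z":0,"roll":0,"hand":0.7},{"x":4,"y":0,"z":0,"roll":0,"hand":0.7},{"x":3.8,"y":0,"z":0,"roll":0,"hand":0.7},{"x":0,"y":0,"z":2,"roll":0,"hand":0.7},{"x":0,"y":0,"z":2,"roll":0,"hand":0.7},{"x":0,"y":0,"z":0,"roll":0,"hand":0.7},{"x":0,"y":0,"z":0,"roll":0,"hand":0.7},{"x":0,"y":0,"z":0,"roll":0,"hand":0.7},{"x":0,"y":0,"z":0,"roll":0,"hand":0.7}]'; python3 d.py .4759 .1474 .112
python3 - <<'E'
from h import *
from cell import ctrl
i=ctrl.camera_info('top');f=cv2.cvtColor(ctrl.grab_frame('top'),cv2.COLOR_RGB2BGR);H,S,V=cv2.split(cv2.cvtColor(f,cv2.COLOR_BGR2HSV))
for b in blobs(f,(H>98)&(H<125)&(S>130)&(V>60),60): print(b[0],ray(i,b[0],.1215))
E
```

```text
clock: 18.8
position: [0.4633, -0.2007, 0.2132]
tcp_rot: [0.003, 0.716, 0.698, 0.001]
contact_force: [0.4, -0.1, 0.9]
finger_gap: 0.697
grasp_force: 0.0
clock: 20.3
position: [0.4752, 0.1478, 0.1712]
tcp_rot: [0.0, 0.716, 0.698, 0.001]
contact_force: [0.8, -0.6, 0.9]
finger_gap: 0.701
grasp_force: 0.0
pos [0.4752 0.1478 0.1712] gap 0.701 grip 0.0 tool shift cm [-0.04  0.06  5.92]
[17.757  12.8734] [0.9054 0.5125 0.1215]
[184.1955  33.3682] [0.8438 0.1177 0.1215]
[167.4889 187.763 ] [0.4753 0.1466 0.1215]
[329.2593 190.4074] [ 0.4629 -0.2     0.1215]
[304.4805 191.8701] [ 0.4607 -0.1468  0.1215]
```

```bash
python3 -m pendant '[{"x":0,"y":0.05,"z":2,"roll":0,"hand":0.7},{"x":0,"y":0,"z":2,"roll":0,"hand":0.7},{"x":0,"y":0,"z":1.9,"roll":0,"hand":0.7},{"x":0,"y":0,"z":0,"roll":0,"hand":0.7},{"x":0,"y":0,"z":0,"roll":0,"hand":0.7},{"x":0,"y":0,"z":0,"roll":0,"hand":0.2},{"x":0,"y":0,"z":0,"roll":0,"hand":0.2},{"x":0,"y":0,"z":0,"roll":0,"hand":0.2},{"x":0,"y":0,"z":0,"roll":0,"hand":0.2},{"x":0,"y":0,"z":0,"roll":0,"hand":0.2},{"x":0,"y":0,"z":0,"roll":0,"hand":0.2}]' 40
python3 -m pendant '[{"x":0,"y":0,"z":-1,"roll":0,"hand":0.2},{"x":0,"y":0,"z":-3,"roll":0,"hand":0.2},{"x":0,"y":0,"z":-4,"roll":0,"hand":0.2},{"x":0,"y":0,"z":-4,"roll":0,"hand":0.2},{"x":0,"y":0,"z":-2,"roll":0,"hand":0.2},{"x":-3,"y":0,"z":0,"roll":0,"hand":0.2},{"x":-4,"y":0,"z":0,"roll":0,"hand":0.2},{"x":-4,"y":0,"z":0,"roll":0,"hand":0.2},{"x":-4,"y":-0.1,"z":0,"roll":0,"hand":0.2},{"x":-4,"y":-0.1,"z":0,"roll":0,"hand":0.2},{"x":-4,"y":0,"z":0,"roll":0,"hand":0.2},{"x":-4,"y":0,"z":0,"roll":0,"hand":0.2},{"x":-4,"y":0,"z":0,"roll":0,"hand":0.2},{"x":-4,"y":0,"z":0,"roll":0,"hand":0.2},{"x":-4.9,"y":0,"z":0,"roll":0,"hand":0.2},{"x":0,"y":0,"z":0,"roll":0,"hand":0.2},{"x":0,"y":0,"z":0,"roll":0,"hand":0.2},{"x":0,"y":0,"z":0,"roll":0,"hand":0.2},{"x":0,"y":0,"z":0,"roll":0,"hand":0.2}]'; python3 d.py .4634 -.2517 .1665
```

```text
clock: 21.45
position: [0.4758, 0.1482, 0.1121]
tcp_rot: [0.0, 0.716, 0.698, 0.001]
contact_force: [0.2, 0.2, 6.2]
finger_gap: 0.356
grasp_force: 39.7
clock: 23.35
position: [0.4629, -0.2491, 0.2512]
tcp_rot: [-0.0, 0.715, 0.699, 0.0]
contact_force: [0.5, 0.2, 0.0]
finger_gap: 0.356
grasp_force: 40.1
pos [ 0.4629 -0.2491  0.2512] gap 0.356 grip 40.1 tool shift cm [-0.27  0.06  8.47]
```

```bash
python3 -m pendant '[{"x":-0.15,"y":0,"z":3,"roll":0,"hand":0.2},{"x":0,"y":0,"z":3,"roll":0,"hand":0.2},{"x":0,"y":0,"z":2.5,"roll":0,"hand":0.2},{"x":0,"y":0,"z":0,"roll":0,"hand":0.2},{"x":0,"y":0,"z":0,"roll":0,"hand":0.2},{"x":0,"y":0,"z":0,"roll":0,"hand":0.2},{"x":0,"y":0,"z":0,"roll":0,"hand":0.2}]'; python3 d.py .4634 -.2517 .1118
```

```text
clock: 24.05
position: [0.4637, -0.2527, 0.1679]
tcp_rot: [0.001, 0.716, 0.698, 0.001]
contact_force: [-0.2, -0.5, -0.4]
finger_gap: 0.355
grasp_force: 40.1
pos [ 0.4637 -0.2527  0.1679] gap 0.355 grip 40.1 tool shift cm [ 0.11 -0.05  5.61]
```

```bash
python3 -m pendant '[{"x":0.1,"y":-0.05,"z":1,"roll":0,"hand":0.2},{"x":0,"y":0,"z":1,"roll":0,"hand":0.2},{"x":0,"y":0,"z":1,"roll":0,"hand":0.2},{"x":0,"y":0,"z":1,"roll":0,"hand":0.2},{"x":0,"y":0,"z":0.8,"roll":0,"hand":0.2},{"x":0,"y":0,"z":0.6,"roll":0,"hand":0.2},{"x":0,"y":0,"z":0.2,"roll":0,"hand":0.2},{"x":0,"y":0,"z":0,"roll":0,"hand":0.2},{"x":0,"y":0,"z":0,"roll":0,"hand":0.2},{"x":0,"y":0,"z":0,"roll":0,"hand":0.2}]'; python3 d.py .4634 -.2517 .1118
```

```text
clock: 25.05
position: [0.4634, -0.2522, 0.1114]
tcp_rot: [0.001, 0.716, 0.698, 0.001]
contact_force: [-0.7, 1.2, 7.6]
finger_gap: 0.353
grasp_force: 40.8
pos [ 0.4634 -0.2522  0.1114] gap 0.353 grip 40.8 tool shift cm [ 0.05 -0.   -0.04]
```

```bash
python3 -m pendant '[{"x":0,"y":0,"z":0,"roll":0,"hand":0.7},{"x":0,"y":0,"z":0,"roll":0,"hand":0.7},{"x":0,"y":0,"z":0,"roll":0,"hand":0.7},{"x":0,"y":0,"z":0,"roll":0,"hand":0.7},{"x":0,"y":0,"z":-2,"roll":0,"hand":0.7},{"x":0,"y":0,"z":-3,"roll":0,"hand":0.7},{"x":0,"y":0,"z":-3,"roll":0,"hand":0.7},{"x":0,"y":0,"z":-2,"roll":0,"hand":0.7},{"x":0,"y":0,"z":0,"roll":0,"hand":0.7}]'
python3 -m pendant '[{"x":3,"y":0,"z":0,"roll":0,"hand":0.7},{"x":4,"y":0.1,"z":0,"roll":0,"hand":0.7},{"x":4,"y":0.1,"z":0,"roll":0,"hand":0.7},{"x":4,"y":0.1,"z":0,"roll":0,"hand":0.7},{"x":4,"y":0,"z":0,"roll":0,"hand":0.7},{"x":4,"y":0,"z":0,"roll":0,"hand":0.7},{"x":4,"y":0,"z":0,"roll":0,"hand":0.7},{"x":4,"y":0,"z":0,"roll":0,"hand":0.7},{"x":4,"y":0,"z":0,"roll":0,"hand":0.7},{"x":4,"y":0,"z":0,"roll":0,"hand":0.7},{"x":4,"y":0,"z":0,"roll":0,"hand":0.7},{"x":2.2,"y":0,"z":0,"roll":0,"hand":0.7},{"x":0,"y":0,"z":2,"roll":0,"hand":0.7},{"x":0,"y":0,"z":2,"roll":0,"hand":0.7},{"x":0,"y":0,"z":0,"roll":0,"hand":0.7},{"x":0,"y":0,"z":0,"roll":0,"hand":0.7},{"x":0,"y":0,"z":0,"roll":0,"hand":0.7},{"x":0,"y":0,"z":0,"roll":0,"hand":0.7}]'; python3 d.py .478 .1994 .112
python3 - <<'E'
from h import *
from cell import ctrl
i=ctrl.camera_info('top');f=cv2.cvtColor(ctrl.grab_frame('top'),cv2.COLOR_RGB2BGR);H,S,V=cv2.split(cv2.cvtColor(f,cv2.COLOR_BGR2HSV))
for b in blobs(f,(H>98)&(H<125)&(S>130)&(V>60),60): print(b[0],ray(i,b[0],.1215))
E
```

```text
clock: 25.95
position: [0.4639, -0.2524, 0.2133]
tcp_rot: [0.003, 0.716, 0.698, 0.001]
contact_force: [1.3, 0.5, 0.2]
finger_gap: 0.701
grasp_force: 0.0
clock: 27.75
position: [0.4775, 0.2004, 0.1712]
tcp_rot: [0.0, 0.716, 0.698, 0.001]
contact_force: [-0.6, 0.4, 0.2]
finger_gap: 0.698
grasp_force: 0.0
pos [0.4775 0.2004 0.1712] gap 0.698 grip 0.0 tool shift cm [-0.1   0.04  5.92]
[18.1231 13.0141] [0.905  0.5116 0.1215]
[56.5616  8.2877] [0.9159 0.4217 0.1215]
[184.2466  33.3901] [0.8437 0.1176 0.1215]
[142.117  187.2865] [0.4774 0.201  0.1215]
[329.2469 190.3889] [ 0.4629 -0.1999  0.1215]
[353.4777 190.5414] [ 0.4616 -0.2518  0.1215]
[304.4581 191.9097] [ 0.4606 -0.1467  0.1215]
```

```bash
python3 -m pendant '[{"x":-0.1,"y":0.05,"z":2,"roll":0,"hand":0.7},{"x":0,"y":0,"z":2,"roll":0,"hand":0.7},{"x":0,"y":0,"z":1.9,"roll":0,"hand":0.7},{"x":0,"y":0,"z":0,"roll":0,"hand":0.7},{"x":0,"y":0,"z":0,"roll":0,"hand":0.7},{"x":0,"y":0,"z":0,"roll":0,"hand":0.2},{"x":0,"y":0,"z":0,"roll":0,"hand":0.2},{"x":0,"y":0,"z":0,"roll":0,"hand":0.2},{"x":0,"y":0,"z":0,"roll":0,"hand":0.2},{"x":0,"y":0,"z":0,"roll":0,"hand":0.2},{"x":0,"y":0,"z":0,"roll":0,"hand":0.2}]' 40
python3 -m pendant '[{"x":0,"y":0,"z":-1,"roll":0,"hand":0.2},{"x":0,"y":0,"z":-3,"roll":0,"hand":0.2},{"x":0,"y":0,"z":-4,"roll":0,"hand":0.2},{"x":0,"y":0,"z":-4,"roll":0,"hand":0.2},{"x":0,"y":0,"z":-2,"roll":0,"hand":0.2},{"x":-3,"y":0,"z":0,"roll":0,"hand":0.2},{"x":-4,"y":0,"z":0,"roll":0,"hand":0.2},{"x":-4,"y":0,"z":0,"roll":0,"hand":0.2},{"x":-4,"y":-0.1,"z":0,"roll":0,"hand":0.2},{"x":-4,"y":0,"z":0,"roll":0,"hand":0.2},{"x":-4,"y":0,"z":0,"roll":0,"hand":0.2},{"x":-4,"y":0,"z":0,"roll":0,"hand":0.2},{"x":-4,"y":0,"z":0,"roll":0,"hand":0.2},{"x":-4,"y":0,"z":0,"roll":0,"hand":0.2},{"x":-4,"y":0,"z":0,"roll":0,"hand":0.2},{"x":-4,"y":0,"z":0,"roll":0,"hand":0.2},{"x":-4,"y":0,"z":0,"roll":0,"hand":0.2},{"x":-3.4,"y":0,"z":0,"roll":0,"hand":0.2},{"x":0,"y":0,"z":0,"roll":0,"hand":0.2},{"x":0,"y":0,"z":0,"roll":0,"hand":0.2}]'; python3 d.py .4637 -.3037 .1665
```

```text
clock: 28.9
position: [0.4781, 0.1997, 0.1121]
tcp_rot: [0.0, 0.716, 0.698, 0.001]
contact_force: [-0.4, -0.8, 5.1]
finger_gap: 0.355
grasp_force: 39.7
clock: 30.9
position: [0.4624, -0.3048, 0.2511]
tcp_rot: [-0.001, 0.717, 0.697, -0.0]
contact_force: [0.5, 0.7, -0.3]
finger_gap: 0.355
grasp_force: 40.1
pos [ 0.4624 -0.3048  0.2511] gap 0.355 grip 40.1 tool shift cm [0.1  0.13 8.46]
```

```bash
python3 -m pendant '[{"x":0,"y":0.1,"z":3,"roll":0,"hand":0.2},{"x":0,"y":0,"z":3,"roll":0,"hand":0.2},{"x":0,"y":0,"z":2.5,"roll":0,"hand":0.2},{"x":0,"y":0,"z":0,"roll":0,"hand":0.2},{"x":0,"y":0,"z":0,"roll":0,"hand":0.2},{"x":0,"y":0,"z":0,"roll":0,"hand":0.2},{"x":0,"y":0,"z":0,"roll":0,"hand":0.2}]'; python3 d.py .4637 -.3037 .1118
```

```text
clock: 31.6
position: [0.4653, -0.3047, 0.168]
tcp_rot: [0.001, 0.716, 0.698, 0.001]
contact_force: [-0.5, -0.2, -0.7]
finger_gap: 0.351
grasp_force: 40.1
pos [ 0.4653 -0.3047  0.168 ] gap 0.351 grip 40.1 tool shift cm [ 0.11 -0.18  5.62]
```

```bash
python3 -m pendant '[{"x":0.1,"y":-0.15,"z":1,"roll":0,"hand":0.2},{"x":0,"y":0,"z":1,"roll":0,"hand":0.2},{"x":0,"y":0,"z":1,"roll":0,"hand":0.2},{"x":0,"y":0,"z":1,"roll":0,"hand":0.2},{"x":0,"y":0,"z":0.8,"roll":0,"hand":0.2},{"x":0,"y":0,"z":0.6,"roll":0,"hand":0.2},{"x":0,"y":0,"z":0.2,"roll":0,"hand":0.2},{"x":0,"y":0,"z":0,"roll":0,"hand":0.2},{"x":0,"y":0,"z":0,"roll":0,"hand":0.2},{"x":0,"y":0,"z":0,"roll":0,"hand":0.2}]'; python3 d.py .4637 -.3037 .1118
```

```text
clock: 32.6
position: [0.4641, -0.3044, 0.1114]
tcp_rot: [0.001, 0.716, 0.698, 0.001]
contact_force: [-0.6, 0.3, 7.7]
finger_gap: 0.352
grasp_force: 40.8
pos [ 0.4641 -0.3044  0.1114] gap 0.352 grip 40.8 tool shift cm [ 0.07 -0.04 -0.04]
```

Seated. I'll release it, back off to the left and look.

```bash
python3 -m pendant '[{"x":0,"y":0,"z":0,"roll":0,"hand":0.7},{"x":0,"y":0,"z":0,"roll":0,"hand":0.7},{"x":0,"y":0,"z":0,"roll":0,"hand":0.7},{"x":0,"y":0,"z":0,"roll":0,"hand":0.7},{"x":0,"y":0,"z":-2,"roll":0,"hand":0.7},{"x":0,"y":0,"z":-3,"roll":0,"hand":0.7},{"x":0,"y":0,"z":-4,"roll":0,"hand":0.7},{"x":0,"y":0,"z":-4,"roll":0,"hand":0.7},{"x":3,"y":0,"z":0,"roll":0,"hand":0.7},{"x":4,"y":0,"z":0,"roll":0,"hand":0.7},{"x":4,"y":0,"z":0,"roll":0,"hand":0.7},{"x":4,"y":0,"z":0,"roll":0,"hand":0.7},{"x":4,"y":0,"z":0,"roll":0,"hand":0.7},{"x":4,"y":0,"z":0,"roll":0,"hand":0.7},{"x":4,"y":0,"z":0,"roll":0,"hand":0.7},{"x":4,"y":0,"z":0,"roll":0,"hand":0.7},{"x":4,"y":0,"z":0,"roll":0,"hand":0.7},{"x":3,"y":0,"z":0,"roll":0,"hand":0.7},{"x":0,"y":0,"z":0,"roll":0,"hand":0.7},{"x":0,"y":0,"z":0,"roll":0,"hand":0.7}]'
python3 - <<'E'
from h import *
from cell import ctrl
I={n:ctrl.camera_info(n) for n in('scene','top')};c={};F=[]
for n in I:
    f=cv2.cvtColor(ctrl.grab_frame(n),cv2.COLOR_RGB2BGR);H,S,V=cv2.split(cv2.cvtColor(f,cv2.COLOR_BGR2HSV))
    c[n]=[b[0] for b in blobs(f,(H>98)&(H<125)&(S>130)&(V>60),60)];F.append(f)
for a in c['top']:
    for b in c['scene']:
        X,e=tri(I['top'],a,I['scene'],b)
        if max(e)<2 and 0.05<X[2]<.3 and X[0]<.6: print(X)
z=lambda im,x,y:cv2.resize(im[y:y+150,x:x+130],None,fx=3,fy=3,interpolation=cv2.INTER_CUBIC)
cv2.imwrite('pics/end.png',np.hstack([z(F[1],275,130),z(F[0],240,165)]))
E
```

```text
clock: 34.6
position: [0.4724, 0.0768, 0.2401]
tcp_rot: [-0.0, 0.716, 0.699, -0.0]
contact_force: [0.1, -1.0, -0.7]
finger_gap: 0.704
grasp_force: 0.0
[ 0.4622 -0.199   0.1269]
[ 0.4611 -0.2509  0.126 ]
[ 0.4623 -0.3029  0.1278]
[ 0.4594 -0.1459  0.1291]
```

View pics/end.png

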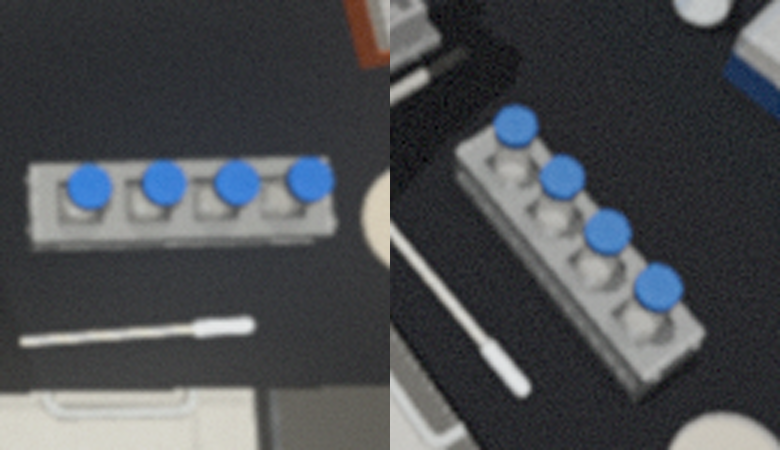

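The picture shows one blue-capped tube in each rack hole, with caps in the left (top-camera) half at (90,186), (163,183), (237,182), (311,179). All stand upright at equal height within 3 mm, over the holes, and the gripper is clear.

```bash
python3 -c "
from cell import ctrl
print(ctrl.close_job())"
```

```text
the job is handed in; nothing more can be done
None
```

All four tubes stand upright in the rack in reverse order, with the gripper clear, and the job was handed in at about 35 s; no verdict was returned.

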